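# Slide the served board onto the weigh platform and print its ticket

## Robot

A 6-joint arm with a two-finger parallel gripper is mounted at the origin on a cart in front of the work surface, level with it; the furniture and walls round the work are solid. World frame = base frame: x ahead of the robot, y to its left, z up, the work surface at z = 0. Lengths are in m, angles in rad, forces in N, time in s.
With the tool pointing down it reaches from about 0.325 to 0.85 m from the base axis. Payload 15.5 kg.
Tool frame: the origin (TCP) lies midway between the tips of the shut fingers; the grasp point (between the pads) lies 19 mm behind it; z points along the fingers, y is the line along which they close (so a half turn about z gives the same grasp; the last joint's range is limited). The gripper opens to 91 mm and grips with 3 to 60 N. Pads are 32 mm wide; open, the fingers measure 118 mm over their backs; the gripper's body (76 mm by 178 mm) begins 60 mm behind the grasp point.
Start: joints at [1.073, 0.494, 1.345, -0, 1.302, -0.096], TCP at [0.245, 0.575, 0.214] pointing down, gripper open.
Joint ranges: [-2.91, 2.91], [-0.82, 2.16], [0.22, 2.67], [-1.22, 4.37], [0.12, 2.79], [-3.08, 3.08]. Speed limits (rad/s): [1.89, 1.89, 2.57, 3.01, 3.01, 3.01].

## Interface

Orientations are given as a unit quaternion [w, x, y, z].
In Python, from rig import r gives the robot as it stands.
- The arm moves only by the shell command python3 -m creep 'ROWS' [FORCE]. ROWS is JSON, a list of rows, each a list of 3 entries, a list of its own where there are three numbers: the gripper command: -1 is shut, 1 is fully open, values between are in proportion, then the shift along the tool's x, y, z normalised to -1 to 1, where 1 is 250 mm, then the turn, a rotation vector about the tool's x, y, z normalised to -1 to 1, where 1 is 180 degrees. A call has 1 to 10 rows; each row is the pose to reach, as a shift and turn from the pose commanded when the call began, along the tool's axes at that moment, turning the shorter way round; what a row does not reach only later rows make up. A row lasts 1/10 s, in which the tool goes at most 50 mm and 8.59 degrees, less where a joint would pass 70% of its speed; a pose out of reach is approached as far as the arm can. A call with a number of a shift or a turn outside -1 to 1 is refused whole. A call with a gripper value outside its range is refused whole. The fingers move at their own pace and stop on an object; FORCE is the grip in N (left out, the last holds). Time passes only in rows, so rows that repeat a pose let the fingers close. It gives the time, the measured TCP pose, the force, the opening and the grip force at its end, in the units of the state.
- r.get_state(): the state, without advancing time (a new reading comes with each control period).
- r.capture(name): name is "side" or "top" or "wrist"; returns (picture, depth): 420x560x3 uint8, red, green, blue; 420x560 float32, m along the optical axis (not along the pixel's ray), 0 where there is no reading.
- r.camera_info(name): a dict with "fovy" (degrees; the focal length in pixels is half the picture's height over the tangent of half this angle, whatever the lens; pixels are square), "cx", "cy" (the principal point, pixels), "R" (3x3) and "t" (3): a world point X has camera coordinates R X + t; the wrist camera has in their place "tool_from_camera" (4x4, takes a point from camera to tool coordinates, whose origin is the TCP and whose axes are the flange's). Camera axes: x right, y down, z forward; pixel columns grow to the right and rows downward; lengths in m; the calibration is good to about 2 mm. The wrist camera is an equidistant fisheye: a pixel r from the principal point sees the ray r / f radians off the axis. A picture is of the moment at which its call begins: read the wrist's pose just before it. camera_info takes no time and is no camera call.
- r.sign_off(): hands the job in; it is judged then, once.
The state is a dict: "time_s": time; "qpos": joint angles; "joint_velocities": joint speeds; "tau": joint torques, N m; "tool_pos": TCP position; "eef_rot": TCP orientation; "wrist_force": force on the tool from outside, world axes, zero at the start; "wrist_torque": the same for the moment, N m; "grip_width": finger opening in m; "gripper_force": force on a finger pad.
Only numpy, scipy, OpenCV 4.12 (cv2) and the standard library are available. Lean on these libraries where they do the work, as an engineer would, in place of code of your own. Each camera call takes 0.05 s, during which the arm holds its last target. There are 200 camera calls.

## Task

Slide the wooden board with the ramekin standing on it sideways onto the station's dark steel platform, without lifting the board or touching the ramekin, until the board lies flush against the back rail and is centred between the platform's two sides. Then press the station's black key gently down to its halfway stop, keep it there for about a second so that the weight settles, press it on fully down to print the ticket, and let it come back up. Leave everything else on the table where it stands.

Things in the scene. Friction and masses are not known exactly. Their poses are not given: they have to be found in the camera images.
- board_center (a point): Centre, half-way up, of the light-wood serving board, 130 (its x) x 160 (its y) x 16 mm thick, about 0.4 kg, lying flat and loose on the table left or right of the station. z up. It slides at a few newtons. Wanted: straight above platform, its sides parallel to it.
- dish_center (a point): Centre, half-way up, of the white ribbed ramekin standing loose on the board within 9 mm of its middle: 99 mm across the rim, 80 mm across the foot, 43 mm high, 0.14 kg; z up. It rides along with the board and must not be touched. Its rim is 59 mm over the table while the board lies on the table.
- platform (a point): Centre of the top of the station's low dark steel platform, fixed to the table, 4 mm high. x points away from the robot to the back rail, y along the rail to the left, z up. The flat is 130 (x) x 190 (y) mm; left, right and front edges are bevelled, an 18 mm wide ramp down to the table, so the board slides up onto it.
- key_top (a point): Centre of the top of the black round key, 36 mm across, in the middle of the console, 62 mm over the table at rest; moves down with it. Pressed from above: the first 7 mm take 2 to 4 N and end at the halfway stop; past that takes 11 N or more; fully down is 13 mm below rest, at about 13.5 N. It springs back by itself.
- key (a joint): First stroke of the key, m: 0 at rest, 0.007 at the halfway stop (stays there while the second stroke is made).
- key_core (a joint): Second stroke of the key, m: 0 until the key is pressed past the halfway stop, 0.006 fully down.
- spice_jar: Bystander: spice jar with a green cap, 46 mm across, 106 mm high, near the back beside the console. Origin in the middle of its foot.
- salt: Bystander: clear jar with a tan lid, 72 mm across, 78 mm high, at the right. Origin in the middle of its foot.
- shaker: Bystander: steel shaker with a handle, 69 x 96 mm, 105 mm high, at the left. Origin in the middle of its foot.
- board: The same board; origin at the centre of its underside, axes as board_center.
- dish: The same ramekin; origin at the centre of its foot.
- rail (a point): Middle of the back rail's front face, at the top edge, 18 mm over the table; the face is at x = +65 mm from platform, so a board flush against it has its centre at the platform's x = 0. Behind the rail stands the station's grey console: 77 to 137 mm behind the platform's centre, 150 mm wide, 45 mm high.
There are look-alikes about, which are no part of the job. What is shaped like the dish but purple is not meant.

How it is judged:
On the way, in this order (a step that is already met when the one before it is completed fails the run):
1. the board, with the ramekin on it, lies on the platform, flush with the back rail and centred (x of board_center in the frame of platform between -0.007 and 0.007 m and y of board_center in the frame of platform between -0.015 and 0.015 m and angle between the x axis of board_center and the x axis of platform, either way round below 0.06 rad and angle between board_center's own z axis and vertical below 0.03 rad and height (world z) of board_center between 0.009 and 0.015 m and horizontal distance between dish_center and board_center below 0.025 m and angle between dish_center's own z axis and vertical below 0.06 rad and value of joint key below 0.002 m and value of joint key_core below 0.0015 m), for 0.3 s.
2. the key is kept at its halfway stop for at least half a second (value of joint key above 0.0055 m and value of joint key_core below 0.002 m and x of board_center in the frame of platform between -0.007 and 0.007 m and y of board_center in the frame of platform between -0.015 and 0.015 m and angle between the x axis of board_center and the x axis of platform, either way round below 0.06 rad and angle between board_center's own z axis and vertical below 0.03 rad and height (world z) of board_center between 0.009 and 0.015 m), for 0.5 s.
3. the key is pressed fully down (value of joint key above 0.0055 m and value of joint key_core above 0.0045 m and x of board_center in the frame of platform between -0.007 and 0.007 m and y of board_center in the frame of platform between -0.015 and 0.015 m and angle between the x axis of board_center and the x axis of platform, either way round below 0.06 rad and angle between board_center's own z axis and vertical below 0.03 rad and height (world z) of board_center between 0.009 and 0.015 m), for 0.1 s.
At the end, for the whole second after the job is handed in: The board lies flat on the platform, within 7 mm of touching the back rail, within 15 mm of the middle sideways and squared to the rail within 0.06 rad; the ramekin stands upright on it within 25 mm of the board's middle; the key is back up; board and ramekin are at rest (all of step 1 and linear speed of each of board, dish below 0.01 m/s).
It fails at once if the board is lifted off the surface (centre more than 25 mm over the table) or tipped (height (world z) of board_center above 0.025 m or angle between board_center's own z axis and vertical above 0.2 rad).
It fails at once if the fingers push on the ramekin (contact force between the fingers and dish above 1 N).
It fails at once if the ramekin tips or slides off the middle of the board (angle between dish_center's own z axis and vertical above 0.35 rad or horizontal distance between dish_center and board_center above 0.035 m).
It fails at once if the key is pressed past halfway before the board is in place (value of joint key_core above 0.004 m and not (x of board_center in the frame of platform between -0.007 and 0.007 m and y of board_center in the frame of platform between -0.015 and 0.015 m and angle between the x axis of board_center and the x axis of platform, either way round below 0.06 rad and angle between board_center's own z axis and vertical below 0.03 rad and height (world z) of board_center between 0.009 and 0.015 m)).
It fails at once if a bystander is moved by more than 30 mm (distance of any of spice_jar, salt, shaker from where it was at the start of the episode above 0.03 m).
It also fails if it takes over 69 s, if anything falls off the work surface, if the arm or the gripper's body presses on something with over 40 N, if the wrist force passes 120 N, or if a joint passes its speed limit or range.

## Working session

There is one attempt and no reset: what is moved stays moved. The work goes in short steps, Python scripts to look and compute and a shell command to move; the robot and the scene stay as the last step left them, time stands still between calls to the robot, and variables do not carry over. Pictures are saved under pics/ and viewed, at most 11 in all, crops included, and the job is handed in when it is done.

```bash
ls; mkdir -p pics
python3 - <<'E'
from rig import r
import cv2,numpy as np
s=r.get_state(); print({k:np.round(v,3).tolist() for k,v in s.items()})
for n in("top","side"):
    p,d=r.capture(n); cv2.imwrite(f"pics/{n}0.png",p[...,::-1]); np.save(f"pics/{n}0.npy",d)
    i=r.camera_info(n); print(n,i)
print(r.camera_info("wrist"))
a=cv2.imread("pics/top0.png");b=cv2.imread("pics/side0.png")
E
```

```text
pics
{'time_s': 0.0, 'qpos': [1.072, 0.494, 1.346, 0.0, 1.303, -0.095], 'joint_velocities': [0.002, 0.001, 0.001, 0.001, -0.001, 0.0], 'tau': [-0.001, -87.884, -38.186, 0.071, 0.053, -0.0], 'tool_pos': [0.245, 0.575, 0.213], 'eef_rot': [-0.0, 0.2, 0.98, -0.001], 'wrist_force': [-0.272, 0.02, -0.558], 'wrist_torque': [-0.042, 0.036, -0.02], 'gripper_force': 0.0, 'grip_width': 0.091}
top {'fovy': 55.98593246350866, 'cx': 289.100663403338, 'cy': 208.1745450701843, 'R': array([[-0.0017482 , -0.99983951,  0.01782952],
       [-0.98086747, -0.00175638, -0.19466875],
       [ 0.19466882, -0.01782871, -0.98070698]]), 't': array([-0.08503049,  0.55987272,  1.23305991])}
side {'fovy': 56.14275564359648, 'cx': 279.5286405374499, 'cy': 212.6691311951243, 'R': array([[ 0.8060926 , -0.5917016 , -0.01019493],
       [-0.26720842, -0.34854671, -0.89839571],
       [ 0.52802877,  0.7269143 , -0.43906857]]), 't': array([-0.47368493,  0.17612308,  0.84852227])}
{'fovy': 65.70646984690485, 'cx': 277.40171532638806, 'cy': 208.7572714128036, 'tool_from_camera': array([[-6.31322019e-04, -9.56475682e-01, -2.91811361e-01,
         8.27681012e-02],
       [ 9.99999798e-01, -6.25996004e-04, -1.11619837e-04,
         6.70994978e-04],
       [-7.59110864e-05, -2.91811372e-01,  9.56475884e-01,
        -1.71780840e-01],
       [ 0.00000000e+00,  0.00000000e+00,  0.00000000e+00,
         1.00000000e+00]])}
```

View pics/top0.png

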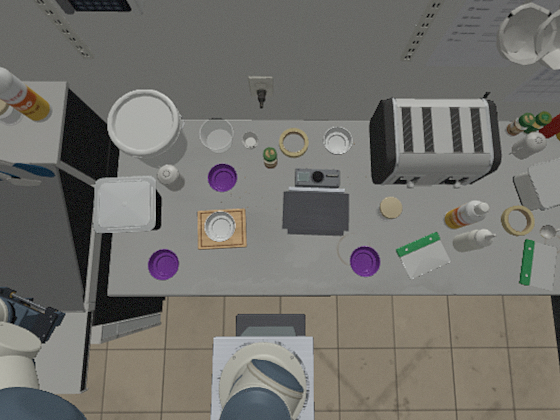

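View pics/side0.png

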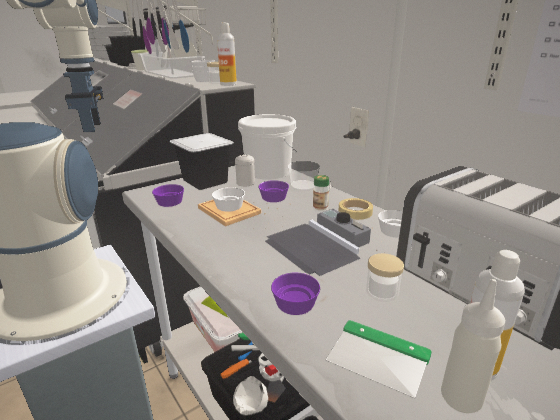

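The top view shows the board and ramekin at about (221,228), left of the platform at about (316,212). The rail is at row 190 and the key at (319,177). Purple bowls at (222,178) and (163,264) are close to the board, and the spice jar is at (270,157).

```bash
cat > h.py <<'E'
from rig import r
import cv2,numpy as np
def px2w(n,uv,z):
    i=r.camera_info(n); f=210/np.tan(np.radians(i["fovy"]/2)); uv=np.atleast_2d(np.asarray(uv,float))
    d=np.c_[(uv-[i["cx"],i["cy"]])/f,np.ones(len(uv))]@i["R"]; c=-i["R"].T@i["t"]
    return c+d*((z-c[2])/d[:,2])[:,None]
def w2px(n,X):
    i=r.camera_info(n); f=210/np.tan(np.radians(i["fovy"]/2)); c=np.atleast_2d(X)@i["R"].T+i["t"]
    return c[:,:2]/c[:,2:]*f+[i["cx"],i["cy"]]
def big(m,n=1):
    cs,_=cv2.findContours(m.astype(np.uint8),cv2.RETR_EXTERNAL,cv2.CHAIN_APPROX_NONE)
    return sorted(cs,key=cv2.contourArea)[-n:][::-1]
def fit(n,m,z):   # rectangle on plane z: centre, size, angle
    w=px2w(n,big(m)[0][:,0],z)[:,:2]
    c,s,a=cv2.minAreaRect((w*1000).astype(np.float32)); return np.round(c,1),np.round(s,1),round(a,2)
def masks(p):
    h=cv2.cvtColor(p,cv2.COLOR_RGB2HSV); H,S,V=h[...,0],h[...,1],h[...,2]
    return dict(wood=(H>8)&(H<22)&(S>60)&(V>110),dark=(V<95)&(S<60))
E
python3 - <<'E'
from h import *
p=cv2.imread("pics/top0.png")[...,::-1].copy()
def roi(m,a,b,c,d):
    o=np.zeros_like(m);o[a:b,c:d]=m[a:b,c:d];return o
m=masks(p)
print("board",fit("top",roi(m["wood"],200,260,185,260),.016))
print("plat outer",fit("top",roi(m["dark"],180,245,275,355),.002))
h=cv2.cvtColor(p,cv2.COLOR_RGB2HSV)
k=(h[...,2]<40)
c=big(roi(k,165,187,305,335))[0][:,0]; print("key",cv2.minEnclosingCircle(c),px2w("top",c.mean(0),.062))
print("dark V col",h[185:240,316,2].tolist()); print(h[212,275:356,2].tolist())
def bowl(a,b,cc,d,lim,z):
    hh=roi(lim,a,b,cc,d); c=big(hh)[0]; q,rd=cv2.minEnclosingCircle(c); print(q,rd,px2w("top",q,z))
pur=(h[...,0]>130)&(h[...,0]<160)&(h[...,1]>100)
bowl(160,195,205,240,pur,.043); bowl(245,285,145,182,pur,.043)
bowl(208,245,203,238,(h[...,1]<40)&(h[...,2]>170),.059)
print("greencap",px2w("top",[270,152],.106), "shaker?",px2w("top",[168,170],.1))
b=p[150:280,140:380]; cv2.imwrite("pics/c0.png",cv2.resize(b,(0,0),fx=3.3,fy=3.3,interpolation=cv2.INTER_CUBIC)[...,::-1])
E
```

```text
board (array([499.6, 139. ]), array([129.3, 159.8]), 3.59)
plat outer (array([ 555.8, -175. ]), array([223.1, 149.8]), 88.05)
key ((317.20001220703125, 176.1999969482422), 5.280239105224609) [[ 0.66657419 -0.17799787  0.062     ]]
dark V col [72, 46, 115, 180, 184, 164, 97, 81, 73, 69, 75, 78, 76, 75, 73, 72, 73, 72, 73, 74, 71, 76, 70, 72, 79, 77, 74, 77, 72, 75, 76, 73, 76, 78, 75, 76, 80, 78, 75, 80, 76, 76, 75, 81, 75, 68, 71, 70, 70, 81, 124, 146, 143, 142, 142]
[138, 135, 136, 135, 137, 137, 138, 121, 62, 74, 75, 72, 69, 77, 80, 72, 74, 68, 74, 70, 77, 70, 72, 71, 72, 78, 75, 73, 73, 71, 76, 72, 67, 75, 75, 79, 75, 75, 73, 70, 75, 77, 75, 77, 74, 77, 74, 75, 72, 74, 76, 71, 75, 76, 78, 73, 76, 72, 72, 73, 75, 71, 76, 70, 72, 74, 74, 72, 74, 67, 71, 71, 70, 85, 124, 140, 139, 137, 140, 138, 135]
(222.08824157714844, 177.26470947265625) 14.351409912109375 [[0.66716639 0.13820482 0.043     ]]
(162.8023223876953, 264.1976623535156) 15.536516189575195 [[0.37965553 0.31765117 0.043     ]]
(219.0, 228.0) 13.601571083068848 [[0.49391718 0.14032313 0.059     ]]
greencap [[ 0.73425459 -0.02290797  0.106     ]] shaker? [[0.67462287 0.30213461 0.1       ]]
```

View pics/c0.png

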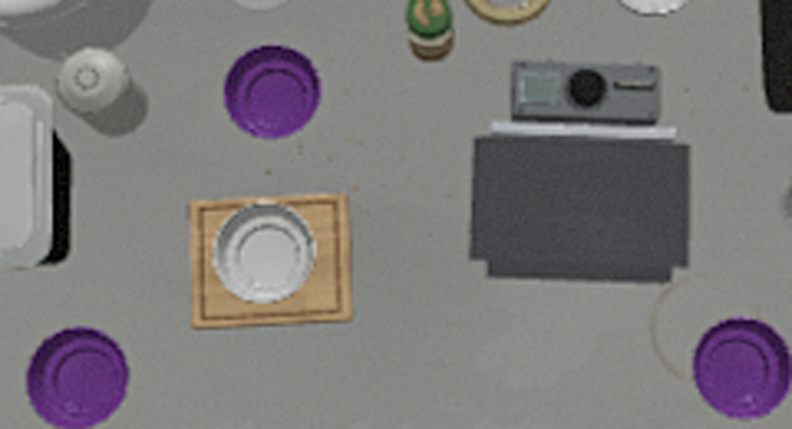

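The crop confirms it. The board's yaw is about +3.6° and the platform's about −2°. The gap between them is free, and the tall items are the tray and shaker at left and the toaster at right. I'll check the obstacle heights and work out the first move.

```bash
cat >> h.py <<'E'
P=np.array([.5648,-.1753]); YAW=np.radians(-1.95)
def Rz(a): return np.array([[np.cos(a),-np.sin(a)],[np.sin(a),np.cos(a)]])
def p2w(p): return P+Rz(YAW)@np.asarray(p)
def w2p(w): return Rz(YAW).T@(np.asarray(w)[:2]-P)
from scipy.spatial.transform import Rotation as Ro
def go(pp,z,phi):   # platform xy, z, angle of tool y in platform frame (deg)
    s=r.get_state(); q=s["eef_rot"]; R=Ro.from_quat(np.r_[q[1:],q[0]])
    a=np.radians(phi)+YAW; y=np.array([np.cos(a),np.sin(a),0]); zz=np.array([0,0,-1.]); x=np.cross(y,zz)
    T=Ro.from_matrix(np.c_[x,y,zz]); t=np.r_[p2w(pp),z]
    print("target",t.round(4),"shift",np.round(R.inv().apply(t-s["tool_pos"])/.25,4),"turn",np.round((R.inv()*T).as_rotvec()/np.pi,4),
      "now",s["tool_pos"].round(4),w2p(s["tool_pos"]).round(4))
E
python3 - <<'E'
from h import *
d=np.load("pics/top0.npy"); i=r.camera_info("top"); f=210/np.tan(np.radians(i["fovy"]/2))
v,u=np.mgrid[:420,:560]; X=np.stack([(u-i["cx"])/f*d,(v-i["cy"])/f*d,d],-1)
X=(X-i["t"])@i["R"]
for n,(a,b,c,e) in dict(tray=(175,232,92,162),bucket=(90,155,105,182),shaker=(160,185,158,180),toaster=(95,185,370,500),salt=(195,220,378,403),spice=(145,168,262,278)).items():
    q=X[a:b,c:e].reshape(-1,3); q=q[(d[a:b,c:e]>0).ravel()&(q[:,2]>.02)]; print(n,"min",q.min(0).round(3),"max",q.max(0).round(3))
print("key",X[173:180,314:320].mean((0,1)).round(3),"dish rim/board check",X[228,203:240,2].round(3))
print("board in platform",w2p([.4996,.139]),"dish",w2p([.494,.1403]),"key",w2p([.6666,-.178]))
go([-.076,.312+.115],.15,0)
E
```

```text
tray min [0.471 0.316 0.02 ] max [0.679 0.565 0.159]
bucket min [0.692 0.247 0.02 ] max [0.904 0.555 0.208]
shaker min [0.629 0.271 0.021] max [0.731 0.359 0.111]
toaster min [ 0.625 -0.83   0.02 ] max [ 0.904 -0.339  0.226]
salt min [ 0.523 -0.449  0.02 ] max [ 0.593 -0.378  0.089]
spice min [ 0.705 -0.045  0.023] max [0.753 0.    0.113]
key [ 0.667 -0.176  0.062] dish rim/board check [0.017 0.013 0.057 0.051 0.047 0.041 0.037 0.034 0.034 0.03  0.03  0.025
 0.027 0.023 0.023 0.024 0.026 0.024 0.028 0.023 0.026 0.025 0.026 0.022
 0.026 0.029 0.021 0.027 0.038 0.031 0.036 0.047 0.061 0.014 0.018 0.016
 0.016]
board in platform [-0.07585704  0.31189941] dish [-0.08149803  0.3130081 ] key [0.10183292 0.00076555]
target [0.5034 0.254  0.15  ] shift [-1.4543 -0.7742  0.2542] turn [-3.000e-04  2.000e-04  3.826e-01] now [0.2448 0.5747 0.2134] [-0.3453  0.7387]
```

```bash
python3 -m creep '[[1,[-0.15,-0.08,0],[0,0,0.04]],[1,[-0.3,-0.16,0],[0,0,0.08]],[1,[-0.45,-0.24,0],[0,0,0.12]],[1,[-0.6,-0.32,0],[0,0,0.16]],[1,[-0.75,-0.4,0],[0,0,0.2]],[1,[-0.9,-0.48,0],[0,0,0.23]],[1,[-0.9,-0.48,0],[0,0,0.23]]]'
python3 - <<'E'
from h import *
go([-.076,.427],.1,0)
E
```

```text
time_s: 0.8
tool_pos: [0.4075, 0.3729, 0.2138]
eef_rot: [0.0, 0.537, 0.844, -0.0]
wrist_force: [-0.3, 0.0, -0.1]
grip_width: 0.0911
gripper_force: 0.0
target [0.5034 0.254  0.1   ] shift [-0.5927  0.1456  0.4557] turn [0.     0.0004 0.1502] now [0.4075 0.3729 0.2138] [-0.1758  0.5426]
```

```bash
python3 -m creep '[[1,[-0.15,0.04,0],[0,0,0.04]],[1,[-0.3,0.08,0],[0,0,0.08]],[1,[-0.45,0.11,0],[0,0,0.12]],[1,[-0.593,0.146,0],[0,0,0.15]],[1,[-0.593,0.146,0.1],[0,0,0.15]],[1,[-0.593,0.146,0.25],[0,0,0.15]],[1,[-0.593,0.146,0.4],[0,0,0.15]],[1,[-0.593,0.146,0.456],[0,0,0.15]],[1,[-0.593,0.146,0.456],[0,0,0.15]]]'
python3 - <<'E'
from h import *
p,d=r.capture("top"); cv2.imwrite("pics/t1.png",cv2.resize(p[150:290,140:380],(0,0),fx=3.3,fy=3.3)[...,::-1])
p,d=r.capture("wrist"); cv2.imwrite("pics/w1.png",p[...,::-1])
go([-.076,.427],.007,0)
E
```

```text
time_s: 1.7
tool_pos: [0.5002, 0.258, 0.0977]
eef_rot: [-0.001, 0.716, 0.698, -0.002]
wrist_force: [0.5, -0.2, 0.1]
grip_width: 0.0909
gripper_force: 0.0
target [0.5034 0.254  0.007 ] shift [-0.0182  0.0067  0.3731] turn [-0.     -0.      0.0028] now [0.5018 0.2586 0.1003] [-0.0777  0.4315]
```

View pics/w1.png

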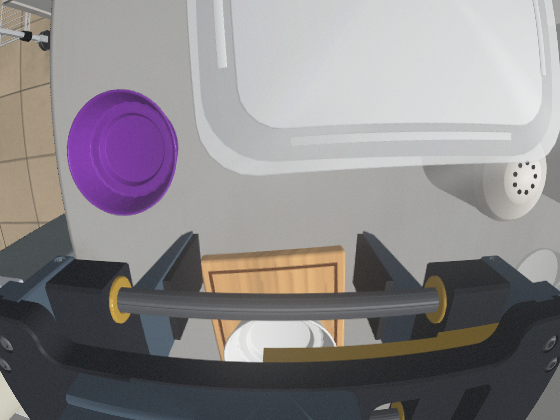

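The wrist view shows the fingers straddling the board's left edge, which runs from about (203,255) to (345,248). They're centred on the board, with the purple bowl and tray well clear. Descending now.

```bash
python3 -m creep '[[1,[0,0,0.12],[0,0,0]],[1,[0,0,0.24],[0,0,0]],[1,[0,0,0.32],[0,0,0]],[1,[0,0,0.36],[0,0,0.003]],[1,[0,0,0.372],[0,0,0.003]],[1,[0,0,0.372],[0,0,0.003]]]'
python3 - <<'E'
from h import *
go([-.076,.1+.098],.007,0)
E
```

```text
time_s: 2.4
tool_pos: [0.5024, 0.2586, 0.0077]
eef_rot: [0.0, 0.719, 0.695, 0.001]
wrist_force: [0.5, -0.1, 0.7]
grip_width: 0.0912
gripper_force: 0.0
target [0.4956 0.0252 0.007 ] shift [-0.9343  0.0057  0.0025] turn [ 0.0003 -0.0002 -0.0004] now [0.5024 0.2586 0.0077] [-0.0772  0.4316]
```

```bash
python3 -m creep '[[1,[-0.02,0,0],[0,0,0]],[1,[-0.04,0,0],[0,0,0]],[1,[-0.06,0,0],[0,0,0]],[1,[-0.08,0,0],[0,0,0]],[1,[-0.1,0,0],[0,0,0]],[1,[-0.12,0,0],[0,0,0]],[1,[-0.14,0,0],[0,0,0]],[1,[-0.16,0,0],[0,0,0]],[1,[-0.18,0,0],[0,0,0]],[1,[-0.2,0,0],[0,0,0]]]'
cat >> h.py <<'E'
def look(roi,name=None):
    p,d=r.capture("top"); a,b,c,e=roi
    m=masks(p)["wood"]; o=np.zeros_like(m); o[a:b,c:e]=m[a:b,c:e]
    ws=np.vstack([px2w("top",k[:,0],.018)[:,:2] for k in big(o,2) if cv2.contourArea(k)>20])
    c_,s_,an=cv2.minAreaRect((ws*1000).astype(np.float32)); print("board plat",w2p(np.array(c_)/1000).round(4),"size",np.round(s_,1),"ang",round(an,2))
    if name: cv2.imwrite(name,cv2.resize(p[150:290,140:380],(0,0),fx=3.3,fy=3.3,interpolation=cv2.INTER_CUBIC)[...,::-1])
E
python3 - <<'E'
from h import *
look((150,270,185,370),"pics/t2.png"); go([-.076,0],.007,0)
E
```

```text
time_s: 3.4
tool_pos: [0.5005, 0.2084, 0.0074]
eef_rot: [0.0, 0.72, 0.694, 0.001]
wrist_force: [-0.7, 5.8, 5.7]
grip_width: 0.0911
gripper_force: 3.3
board plat [-0.084   0.2823] size [160.4 128.3] ang 87.93
target [ 0.4888 -0.1727  0.007 ] shift [-1.5222e+00  8.4000e-03  3.0000e-04] turn [ 0.0002 -0.0002 -0.0006] now [0.5004 0.2077 0.0072] [-0.0774  0.3806]
```

View pics/t2.png

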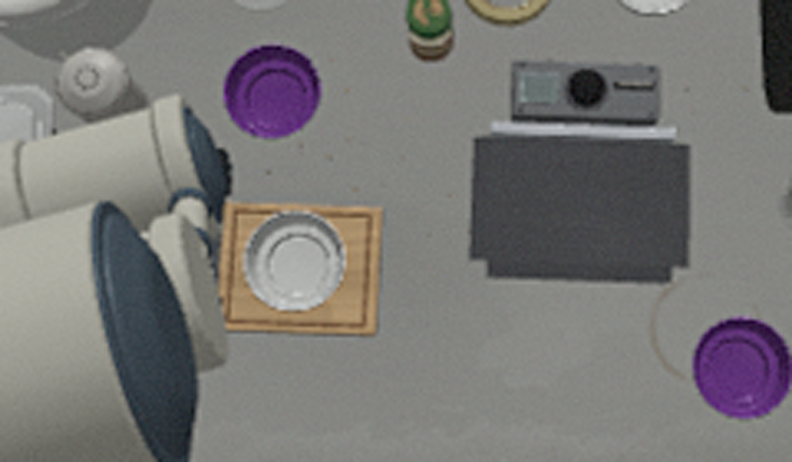

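The board is now square to the platform (−2.1°), with the ramekin still on its middle at about (295,262). Pushing on.

```bash
R='x'; python3 -m creep '[[1,[-0.025,0,0],[0,0,0]],[1,[-0.05,0,0],[0,0,0]],[1,[-0.075,0,0],[0,0,0]],[1,[-0.1,0,0],[0,0,0]],[1,[-0.125,0,0],[0,0,0]],[1,[-0.15,0,0],[0,0,0]],[1,[-0.175,0,0],[0,0,0]],[1,[-0.2,0,0],[0,0,0]],[1,[-0.225,0,0],[0,0,0]],[1,[-0.25,0,0],[0,0,0]]]'; python3 -m creep '[[1,[-0.025,0,0],[0,0,0]],[1,[-0.05,0,0],[0,0,0]],[1,[-0.075,0,0],[0,0,0]],[1,[-0.1,0,0],[0,0,0]],[1,[-0.125,0,0],[0,0,0]],[1,[-0.15,0,0],[0,0,0]],[1,[-0.175,0,0],[0,0,0]],[1,[-0.2,0,0],[0,0,0]],[1,[-0.225,0,0],[0,0,0]],[1,[-0.25,0,0],[0,0,0]]]';  python3 - <<'E'
from h import *
look((150,270,185,370)); go([-.076,.098],.007,0)
E
```

```text
time_s: 4.45
tool_pos: [0.498, 0.1459, 0.0072]
eef_rot: [0.0, 0.72, 0.694, 0.0]
wrist_force: [-0.7, 6.8, 4.9]
grip_width: 0.0914
gripper_force: 3.3
time_s: 5.45
tool_pos: [0.4956, 0.0833, 0.0071]
eef_rot: [-0.0, 0.72, 0.694, 0.0]
wrist_force: [0.3, 7.2, 4.4]
grip_width: 0.091
gripper_force: 3.2
board plat [-0.084   0.1452] size [135.7 130.5] ang 89.82
target [ 0.4922 -0.0748  0.007 ] shift [-6.293e-01  9.200e-03  3.000e-04] turn [-0.     -0.     -0.0005] now [0.4955 0.0825 0.0071] [-0.0781  0.2553]
```

```bash
python3 -m creep '[[1,[-0.025,0,0],[0,0,0]],[1,[-0.05,0,0],[0,0,0]],[1,[-0.075,0,0],[0,0,0]],[1,[-0.1,0,0],[0,0,0]],[1,[-0.125,0,0],[0,0,0]],[1,[-0.15,0,0],[0,0,0]],[1,[-0.175,0,0],[0,0,0]],[1,[-0.2,0,0],[0,0,0]],[1,[-0.225,0,0],[0,0,0]],[1,[-0.25,0,0],[0,0,0]]]'; python3 -m creep '[[1,[-0.025,0,0],[0,0,0]],[1,[-0.05,0,0],[0,0,0]],[1,[-0.075,0,0],[0,0,0]],[1,[-0.1,0,0],[0,0,0]],[1,[-0.125,0,0],[0,0,0]],[1,[-0.15,0,0],[0,0,0]],[1,[-0.175,0,0],[0,0,0]],[1,[-0.2,0,0],[0,0,0]],[1,[-0.225,0,0],[0,0,0]],[1,[-0.25,0,0],[0,0,0]]]';  python3 - <<'E'
from h import *
look((150,270,185,370),"pics/t3.png"); go([-.076,.098],.007,0)
E
```

```text
time_s: 6.5
tool_pos: [0.4931, 0.021, 0.007]
eef_rot: [-0.0, 0.719, 0.694, -0.0]
wrist_force: [0.5, 5.9, 3.0]
grip_width: 0.0913
gripper_force: 3.0
time_s: 7.5
tool_pos: [0.4907, -0.0414, 0.007]
eef_rot: [-0.0, 0.72, 0.694, -0.0]
wrist_force: [0.2, 7.1, 5.0]
grip_width: 0.0912
gripper_force: 3.5
board plat [-0.0825 -0.0105] size [ 70.5 130.2] ang 88.77
target [ 0.4922 -0.0748  0.007 ] shift [-0.13    0.0103 -0.0002] turn [-0.0002 -0.0001 -0.0005] now [ 0.4908 -0.0422  0.0069] [-0.0785  0.1305]
```

View pics/t3.png

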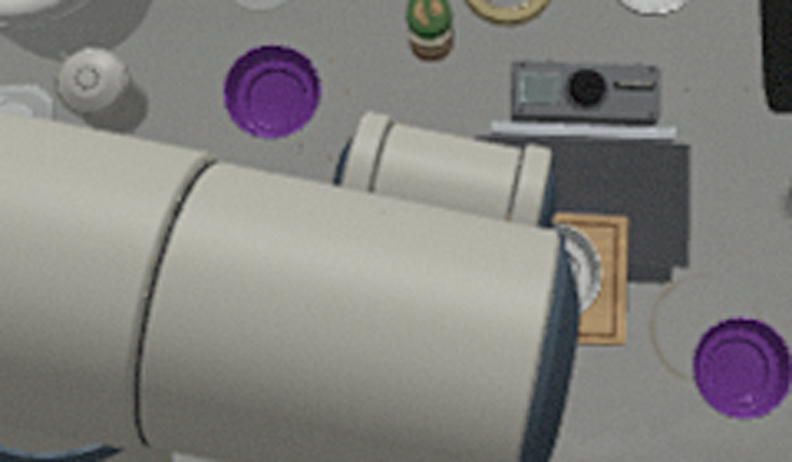

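The board is sliding on squarely, with its leading edge at column 627. Next I'll push the last 32 mm, back off and lift clear.

```bash
python3 -m creep '[[1,[-0.025,0,0],[0,0,0]],[1,[-0.05,0,0],[0,0,0]],[1,[-0.075,0,0],[0,0,0]],[1,[-0.1,0,0],[0,0,0]],[1,[-0.12,0,0],[0,0,0]],[1,[-0.13,0,0],[0,0,0]],[1,[-0.13,0,0],[0,0,0]]]'; python3 -m creep '[[1,[0.03,0,0],[0,0,0]],[1,[0.1,0,0],[0,0,0]],[1,[0.14,0,0],[0,0,0]],[1,[0.14,0,-0.1],[0,0,0]],[1,[0.14,0,-0.25],[0,0,0]],[1,[0.14,0,-0.42],[0,0,0]],[1,[0.24,0,-0.6],[0,0,0]],[1,[0.4,0,-0.6],[0,0,0]],[1,[0.4,0,-0.6],[0,0,0]]]';  python3 - <<'E'
from h import *
look((150,270,185,370),"pics/t4.png"); go([-.27,.0],.16,-90)
E
```

```text
time_s: 8.25
tool_pos: [0.4897, -0.0741, 0.0068]
eef_rot: [-0.0, 0.72, 0.694, -0.0]
wrist_force: [1.1, 0.1, 0.3]
grip_width: 0.0913
gripper_force: 0.0
time_s: 9.15
tool_pos: [0.494, 0.0296, 0.1584]
eef_rot: [0.001, 0.718, 0.696, 0.001]
wrist_force: [-0.6, 0.1, -0.9]
grip_width: 0.0913
gripper_force: 0.0
board plat [-0.0835  0.0002] size [159.4 131.6] ang 88.02
target [ 0.295  -0.1661  0.16  ] shift [-0.8014 -0.7692 -0.0109] turn [ 3.000e-04 -3.000e-04  5.007e-01] now [0.4936 0.028  0.1575] [-0.0781  0.2008]
```

View pics/t4.png

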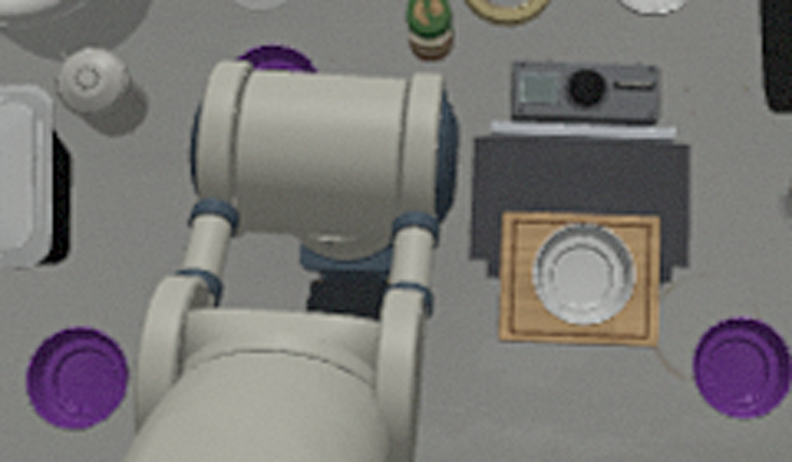

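The board is centred (y ≈ 0) and square, with its front edge at about row 345 and the ramekin in its middle. Now I'll go round to the front edge with the tool turned 90°.

```bash
python3 - <<'E'
from h import *
go([-.186,0],.16,-90)
E
python3 -m creep '[[1,[0,-0.12,0],[0,0,0.047]],[1,[0,-0.25,0],[0,0,0.094]],[1,[-0.1,-0.38,0],[0,0,0.14]],[1,[-0.25,-0.43,0],[0,0,0.187]],[1,[-0.4,-0.43,0],[0,0,0.234]],[1,[-0.55,-0.43,0],[0,0,0.28]],[1,[-0.7,-0.43,0],[0,0,0.327]],[1,[-0.8,-0.43,0],[0,0,0.374]],[1,[-0.8,-0.43,0],[0,0,0.42]],[1,[-0.8,-0.43,0],[0,0,0.46]]]'
python3 - <<'E'
from h import *
go([-.186,0],.06,-90)
E
```

```text
target [ 0.3789 -0.169   0.16  ] shift [-0.8021 -0.4332 -0.0105] turn [ 3.000e-04 -3.000e-04  5.007e-01] now [0.4936 0.028  0.1575] [-0.0781  0.2008]
time_s: 10.2
tool_pos: [0.3784, -0.1712, 0.1564]
eef_rot: [-0.0, 0.999, 0.041, -0.001]
wrist_force: [0.7, -0.5, -0.3]
grip_width: 0.0913
gripper_force: 0.0
target [ 0.3789 -0.169   0.06  ] shift [ 0.0031 -0.0086  0.3854] turn [-0.0001  0.0004  0.0371] now [ 0.3784 -0.1712  0.1564] [-0.1864 -0.0023]
```

```bash
python3 -m creep '[[1,[0,-0.008,0.05],[0,0,0.037]],[1,[0,-0.008,0.2],[0,0,0.037]],[1,[0,-0.008,0.35],[0,0,0.037]],[1,[0,-0.008,0.48],[0,0,0.037]],[1,[0,-0.008,0.56],[0,0,0.037]],[1,[0,-0.008,0.59],[0,0,0.037]],[1,[0,-0.008,0.59],[0,0,0.037]]]'
python3 - <<'E'
from h import *
look((150,270,185,370)); go([-.083,0],.0085,-90)
E
```

```text
time_s: 10.9
tool_pos: [0.3782, -0.168, 0.0087]
eef_rot: [-0.001, 1.0, -0.013, -0.001]
wrist_force: [0.1, -0.2, 0.7]
grip_width: 0.0912
gripper_force: 0.0
board plat [-0.0565 -0.0167] size [125.1  77.6] ang 87.85
target [ 0.4818 -0.1725  0.0085] shift [0.4131 0.0065 0.0036] turn [-0.0001  0.0003  0.0026] now [ 0.3787 -0.1682  0.0095] [-0.1863  0.0008]
```

```bash
python3 -m creep '[[1,[0.02,0,0],[0,0,0]],[1,[0.04,0,0],[0,0,0]],[1,[0.06,0,0],[0,0,0]],[1,[0.08,0,0],[0,0,0]],[1,[0.1,0,0],[0,0,0]],[1,[0.12,0,0],[0,0,0]],[1,[0.14,0,0],[0,0,0]],[1,[0.16,0,0],[0,0,0]],[1,[0.18,0,0],[0,0,0]],[1,[0.2,0,0],[0,0,0]]]'; python3 -m creep '[[1,[0.02,0,0],[0,0,0]],[1,[0.04,0,0],[0,0,0]],[1,[0.06,0,0],[0,0,0]],[1,[0.08,0,0],[0,0,0]],[1,[0.1,0,0],[0,0,0]],[1,[0.12,0,0],[0,0,0]],[1,[0.135,0,0],[0,0,0]],[1,[0.15,0,0],[0,0,0]],[1,[0.16,0,0],[0,0,0]],[1,[0.16,0,0],[0,0,0]]]'
python3 - <<'E'
from h import *
look((150,270,185,370),"pics/t5.png"); go([-.083,0],.0085,-90)
E
```

```text
time_s: 11.95
tool_pos: [0.4278, -0.1687, 0.0095]
eef_rot: [-0.001, 1.0, -0.013, -0.001]
wrist_force: [-8.5, -0.1, 6.7]
grip_width: 0.0909
gripper_force: 4.4
time_s: 12.95
tool_pos: [0.4693, -0.1704, 0.0095]
eef_rot: [0.0, 1.0, -0.013, 0.0]
wrist_force: [-1.3, 0.2, -0.2]
grip_width: 0.0908
gripper_force: 0.5
board plat [0.0344 0.0013] size [ 41.5 159.4] ang 0.14
target [ 0.4818 -0.1725  0.0085] shift [0.0502 0.0065 0.0039] turn [ 0.0001 -0.0002  0.0027] now [ 0.4693 -0.1705  0.0095] [-0.0956  0.0015]
```

View pics/t5.png

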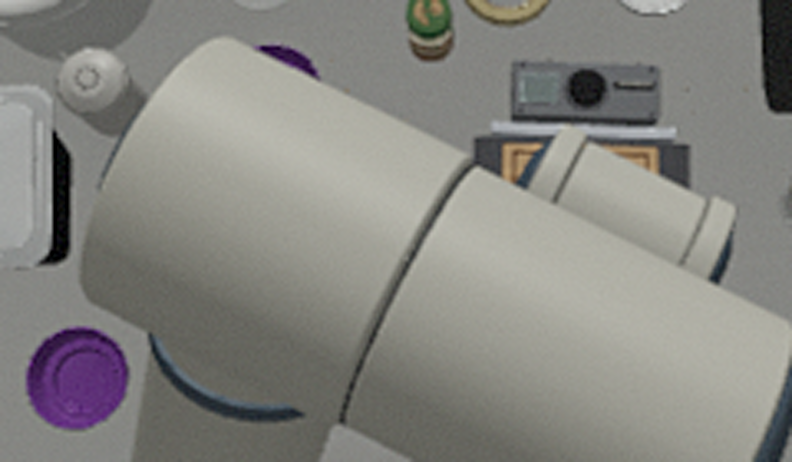

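The board's back edge is nearing the rail (row ~143 against the rail at ~132), and y is still centred. I'll close the last ~12 mm slowly and watch the force.

```bash
python3 -m creep '[[1,[0.008,0,0],[0,0,0]],[1,[0.016,0,0],[0,0,0]],[1,[0.024,0,0],[0,0,0]],[1,[0.03,0,0],[0,0,0]],[1,[0.035,0,0],[0,0,0]],[1,[0.04,0,0],[0,0,0]]]'; python3 -m creep '[[1,[0.004,0,0],[0,0,0]],[1,[0.008,0,0],[0,0,0]]]'; python3 -m creep '[[1,[0.004,0,0],[0,0,0]],[1,[0.008,0,0],[0,0,0]]]'
```

```text
time_s: 13.6
tool_pos: [0.4782, -0.1705, 0.0094]
eef_rot: [-0.0, 1.0, -0.013, -0.001]
wrist_force: [-6.9, 0.7, 5.3]
grip_width: 0.0912
gripper_force: 3.4
time_s: 13.8
tool_pos: [0.4785, -0.1703, 0.0094]
eef_rot: [-0.001, 1.0, -0.013, -0.002]
wrist_force: [-19.6, -3.8, 14.1]
grip_width: 0.0914
gripper_force: 10.1
time_s: 14.0
tool_pos: [0.4787, -0.17, 0.0093]
eef_rot: [-0.001, 1.0, -0.013, -0.004]
wrist_force: [-30.5, -6.5, 23.7]
grip_width: 0.0912
gripper_force: 15.1
```

The force jumped to 30 N, so the board is seated on the rail. Backing off and checking.

```bash
python3 -m creep '[[1,[-0.02,0,0],[0,0,0]],[1,[-0.06,0,0],[0,0,0]],[1,[-0.14,0,0],[0,0,0]],[-1,[-0.18,0,0],[0,0,0]],[-1,[-0.2,0,-0.15],[0,0,0]],[-1,[-0.2,0,-0.3],[0,0,0]],[-1,[-0.2,0.1,-0.45],[0,0,0]],[-1,[-0.2,0.3,-0.6],[0,0,0]],[-1,[-0.2,0.5,-0.65],[0,0,0]],[-1,[-0.2,0.7,-0.65],[0,0,0]]]'; python3 -m creep '[[-1,[0,0.2,0],[0,0,0]],[-1,[0,0.3,0],[0,0,0]],[-1,[0,0.3,0],[0,0,0]]]';  python3 - <<'E'
from h import *
look((150,270,280,370),"pics/t6.png"); go([.1045,0],.17,-90);go([.1045,0],.17,0)
E
```

```text
time_s: 15.0
tool_pos: [0.4293, -0.3341, 0.1738]
eef_rot: [0.002, 1.0, -0.013, 0.002]
wrist_force: [1.5, -0.3, -0.1]
grip_width: 0.0382
gripper_force: 0.0
time_s: 15.3
tool_pos: [0.4265, -0.4104, 0.1709]
eef_rot: [0.001, 1.0, -0.014, 0.001]
wrist_force: [1.4, 0.2, -0.2]
grip_width: 0.0142
gripper_force: 0.0
board plat [-0.002   0.0014] size [159.6 128.7] ang 88.49
target [ 0.6692 -0.1789  0.17  ] shift [ 0.9453 -0.9437  0.0032] turn [ 0.0001 -0.0001  0.0019] now [ 0.4264 -0.4081  0.1708] [-0.1304 -0.2374]
target [ 0.6692 -0.1789  0.17  ] shift [ 0.9453 -0.9437  0.0032] turn [ 1.000e-04 -0.000e+00 -4.981e-01] now [ 0.4264 -0.4081  0.1708] [-0.1304 -0.2374]
```

View pics/t6.png

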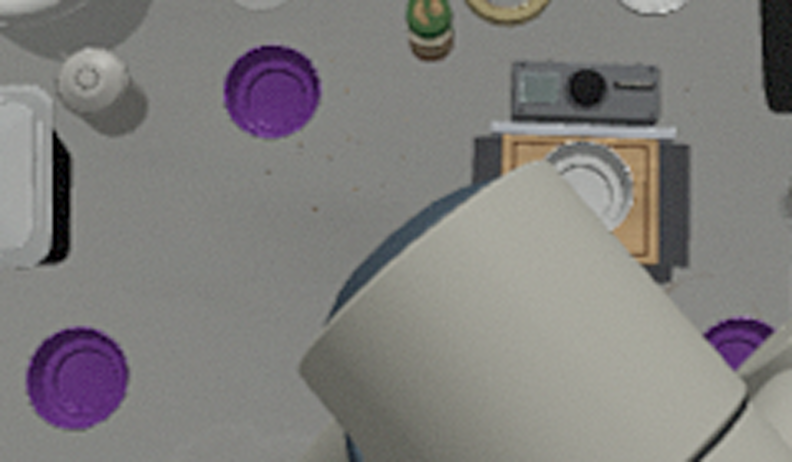

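The board lies flush at (−2, +1.4) mm in the platform frame, with the ramekin on its middle. Now over to the key with shut fingers, sideways first and then forward.

```bash
python3 -m creep '[[-1,[0,-0.15,0],[0,0,0]],[-1,[0,-0.35,0],[0,0,0]],[-1,[0.1,-0.55,0],[0,0,0]],[-1,[0.25,-0.75,0],[0,0,0]],[-1,[0.4,-0.9,0],[0,0,0]],[-1,[0.55,-0.944,0],[0,0,0]],[-1,[0.7,-0.944,0],[0,0,0]],[-1,[0.85,-0.944,0],[0,0,0]],[-1,[0.945,-0.944,0],[0,0,0]],[-1,[0.945,-0.944,0],[0,0,0]]]'
python3 - <<'E'
from h import *
s=r.get_state(); q=s["eef_rot"]; R=Ro.from_quat(np.r_[q[1:],q[0]])
p,d=r.capture("wrist"); cv2.imwrite("pics/w2.png",p[...,::-1])
go([.1045,0],.075,-90)
# project key centre candidates into fisheye
i=r.camera_info("wrist"); f=210/np.tan(np.radians(i["fovy"]/2)); T=np.linalg.inv(i["tool_from_camera"])
for c in ([.1018,.0008],[.107,0]):
    x=T[:3,:3]@R.inv().apply(np.r_[p2w(c),.062]-s["tool_pos"])+T[:3,3]; th=np.arccos(x[2]/np.linalg.norm(x)); n=x[:2]/np.linalg.norm(x[:2])
    print(c,n*th*f+[i["cx"],i["cy"]])
E
```

```text
time_s: 16.35
tool_pos: [0.6711, -0.1752, 0.1705]
eef_rot: [-0.0, 1.0, -0.012, 0.0]
wrist_force: [-1.2, 0.2, -0.0]
grip_width: 0.0008
gripper_force: 0.0
target [ 0.6692 -0.1789  0.075 ] shift [-1.000e-04  1.430e-02  3.818e-01] turn [-0.0001  0.0002  0.0032] now [ 0.6694 -0.1753  0.1705] [0.1046 0.0035]
[0.1018, 0.0008] [281.34971915 211.42402041]
[0.107, 0] [282.31643758 205.90855364]
```

View pics/w2.png

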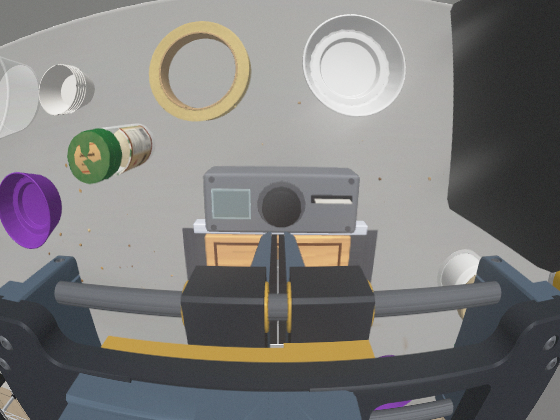

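The key is at about (281,207) in the wrist view, which puts it at platform (0.106, 0), under the shut fingers. Descending to just above it.

```bash
python3 -m creep '[[-1,[0.004,0.014,0.1],[0,0,0.003]],[-1,[0.004,0.014,0.22],[0,0,0.003]],[-1,[0.004,0.014,0.32],[0,0,0.003]],[-1,[0.004,0.014,0.38],[0,0,0.003]],[-1,[0.004,0.014,0.4],[0,0,0.003]],[-1,[0.004,0.014,0.41],[0,0,0.003]],[-1,[0.004,0.014,0.41],[0,0,0.003]]]'; python3 -m creep '[[-1,[0,0,0.008],[0,0,0]],[-1,[0,0,0.016],[0,0,0]],[-1,[0,0,0.024],[0,0,0]],[-1,[0,0,0.032],[0,0,0]],[-1,[0,0,0.032],[0,0,0]]]'
```

```text
time_s: 17.1
tool_pos: [0.6703, -0.1805, 0.0695]
eef_rot: [0.0, 1.0, -0.018, 0.001]
wrist_force: [-0.3, 0.2, -0.8]
grip_width: 0.0006
gripper_force: 0.0
time_s: 17.6
tool_pos: [0.6701, -0.1805, 0.0605]
eef_rot: [0.0, 1.0, -0.018, 0.0]
wrist_force: [-0.0, 0.1, 2.4]
grip_width: 0.0002
gripper_force: 1.1
```

```bash
python3 -m creep '[[-1,[0,0,0.004],[0,0,0]],[-1,[0,0,0.008],[0,0,0]],[-1,[0,0,0.012],[0,0,0]],[-1,[0,0,0.016],[0,0,0]],[-1,[0,0,0.018],[0,0,0]],[-1,[0,0,0.018],[0,0,0]]]'; python3 -m creep '[[-1,[0,0,0.003],[0,0,0]],[-1,[0,0,0.003],[0,0,0]]]'
```

```text
time_s: 18.2
tool_pos: [0.6701, -0.1805, 0.0561]
eef_rot: [0.0, 1.0, -0.018, 0.0]
wrist_force: [0.4, -1.1, 3.1]
grip_width: 0.0003
gripper_force: 1.7
time_s: 18.4
tool_pos: [0.6701, -0.1805, 0.0554]
eef_rot: [0.0, 1.0, -0.018, 0.0]
wrist_force: [1.0, -0.3, 3.2]
grip_width: 0.0008
gripper_force: 1.8
```

```bash
python3 -m creep '[[-1,[0,0,0.002],[0,0,0]],[-1,[0,0,0.002],[0,0,0]]]'; python3 -m creep '[[-1,[0,0,0.002],[0,0,0]],[-1,[0,0,0.002],[0,0,0]]]'
```

```text
time_s: 18.6
tool_pos: [0.6701, -0.1805, 0.0552]
eef_rot: [0.0, 1.0, -0.018, 0.0]
wrist_force: [-0.5, 0.0, 7.3]
grip_width: 0.0001
gripper_force: 4.0
time_s: 18.8
tool_pos: [0.6701, -0.1806, 0.0548]
eef_rot: [0.0, 1.0, -0.018, 0.0]
wrist_force: [-0.8, 0.4, 10.4]
grip_width: 0.0007
gripper_force: 5.3
```

The force step from 3 to 10 N means the halfway stop has been reached. I'll ease off slightly and hold for 1 s.

```bash
python3 -m creep '[[-1,[0,0,-0.002],[0,0,0]],[-1,[0,0,-0.002],[0,0,0]],[-1,[0,0,-0.002],[0,0,0]],[-1,[0,0,-0.002],[0,0,0]],[-1,[0,0,-0.002],[0,0,0]],[-1,[0,0,-0.002],[0,0,0]],[-1,[0,0,-0.002],[0,0,0]],[-1,[0,0,-0.002],[0,0,0]],[-1,[0,0,-0.002],[0,0,0]],[-1,[0,0,-0.002],[0,0,0]]]'; python3 -m creep '[[-1,[0,0,0],[0,0,0]],[-1,[0,0,0],[0,0,0]]]'; python3 -m creep '[[-1,[0,0,0.006],[0,0,0]],[-1,[0,0,0.012],[0,0,0]],[-1,[0,0,0.018],[0,0,0]],[-1,[0,0,0.024],[0,0,0]],[-1,[0,0,0.028],[0,0,0]],[-1,[0,0,0.028],[0,0,0]]]'
```

```text
time_s: 19.8
tool_pos: [0.6701, -0.1805, 0.0552]
eef_rot: [0.0, 1.0, -0.018, 0.0]
wrist_force: [-0.1, -0.7, 9.5]
grip_width: 0.0003
gripper_force: 4.2
time_s: 20.0
tool_pos: [0.6701, -0.1805, 0.0552]
eef_rot: [0.0, 1.0, -0.018, 0.0]
wrist_force: [-0.7, 0.4, 8.2]
grip_width: 0.0004
gripper_force: 4.2
time_s: 20.6
tool_pos: [0.6703, -0.1806, 0.0491]
eef_rot: [0.0, 1.0, -0.018, 0.001]
wrist_force: [-3.7, 1.3, 19.0]
grip_width: 0.0005
gripper_force: 9.4
```

It's fully down (z 0.049 m, 19 N). I'll hold briefly, release, withdraw and check.

```bash
python3 -m creep '[[-1,[0,0,0],[0,0,0]],[-1,[0,0,0],[0,0,0]],[-1,[0,0,-0.03],[0,0,0]],[-1,[0,0,-0.07],[0,0,0]],[-1,[0,0,-0.2],[0,0,0]],[-1,[0,0,-0.38],[0,0,0]],[-1,[0,0,-0.5],[0,0,0]],[-1,[0,0.0,-0.5],[0,0,0]]]'; python3 -m creep '[[-1,[-0.1,0,0],[0,0,0]],[-1,[-0.25,0,0],[0,0,0]],[-1,[-0.4,0.1,0],[0,0,0]],[-1,[-0.55,0.25,0],[0,0,0]],[-1,[-0.7,0.4,0],[0,0,0]],[-1,[-0.85,0.55,0],[0,0,0]],[-1,[-0.95,0.75,0],[0,0,0]],[-1,[-0.95,0.9,0],[0,0,0]],[-1,[-0.95,0.95,0],[0,0,0]],[-1,[-0.95,0.95,0],[0,0,0]]]'
python3 - <<'E'
from h import *
look((150,270,280,370),"pics/t7.png")
E
```

```text
time_s: 21.4
tool_pos: [0.6718, -0.1811, 0.1776]
eef_rot: [0.001, 1.0, -0.018, 0.003]
wrist_force: [-0.0, -0.3, 0.5]
grip_width: 0.0006
gripper_force: 0.0
time_s: 22.4
tool_pos: [0.4234, -0.4109, 0.1719]
eef_rot: [-0.0, 1.0, -0.019, -0.0]
wrist_force: [-1.3, -0.3, -1.0]
grip_width: 0.0005
gripper_force: 0.0
board plat [-0.002   0.0014] size [159.6 128.7] ang 88.49
```

View pics/t7.png

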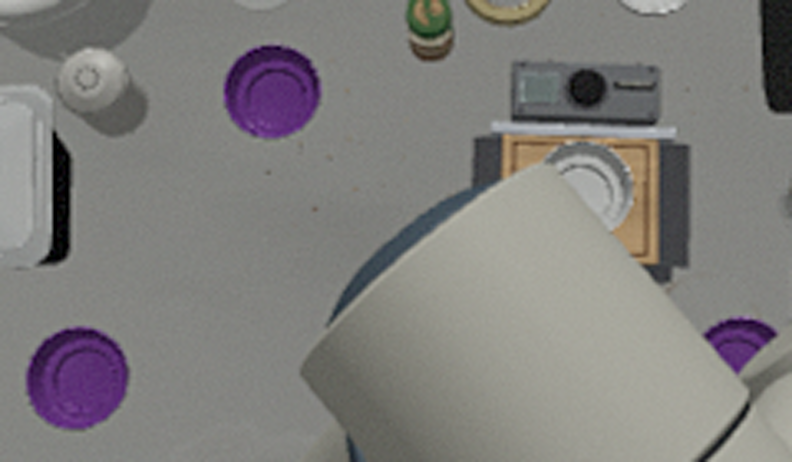

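The board hasn't moved: it is flush and centred, the ramekin is still on it, and the key looks back up. The bystanders in view stand where they were.

```bash
python3 -c "
from rig import r
print(r.sign_off())"
```

```text
the job is handed in; nothing more can be done
None
```

I handed the job in at about 22.5 s: the board lies flush and centred (about 2 mm off by camera) with the ramekin on it, the key was held about 1 s at halfway, pressed fully down and released; the sign-off returned no verdict.

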